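Point out the sample to cool, its place, and log it

TASK

Show a colleague which sample goes where: from above, point at the red-capped jar with the fingertips about 2 cm above its cap and hold still for two seconds, then point in the same way at the yellow place on the blue cold plate for two seconds, then press the green button on the logger all the way down, let it spring back and withdraw. Do not bring the fingertips close over the middle of any other jar or place. Touch neither the jars, their tray, the glass beaker nor the cold plate, and lift or shift none of them.

Things in the scene. Friction and masses are not known exactly. Their poses are not given: they have to be found in the camera images.
- jar_red: loose closed sample jar, brown glass 54 mm diameter, 70 mm tall with a red screw cap 52 mm across; 0.16 kg; origin at the centre of its underside, z up. It stands on the grey tray with three like jars (caps red, white, blue, black); the one to point at
- jar_red_cap (a point): centre of the top of the red cap, 70 mm above the jar's underside
- jar_white: loose closed sample jar, brown glass 54 mm diameter, 70 mm tall with a white screw cap 52 mm across; 0.16 kg; origin at the centre of its underside, z up. It stands on the grey tray with three like jars (caps red, white, blue, black); leave alone
- jar_white_cap (a point): centre of the top of the white cap, 70 mm above the jar's underside
- jar_blue: loose closed sample jar, brown glass 54 mm diameter, 70 mm tall with a blue screw cap 52 mm across; 0.16 kg; origin at the centre of its underside, z up. It stands on the grey tray with three like jars (caps red, white, blue, black); leave alone
- jar_blue_cap (a point): centre of the top of the blue cap, 70 mm above the jar's underside
- jar_black: loose closed sample jar, brown glass 54 mm diameter, 70 mm tall with a black screw cap 52 mm across; 0.16 kg; origin at the centre of its underside, z up. It stands on the grey tray with three like jars (caps red, white, blue, black); leave alone
- jar_black_cap (a point): centre of the top of the black cap, 70 mm above the jar's underside
- place_yellow: flat round yellow place, 62 mm across, 4 mm high, on top of the blue cold plate; fixed; origin at the centre of its underside; the one to point at
- place_yellow_top (a point): centre of the top face of the yellow place, 54 mm above the bench
- place_white: flat round white place, 62 mm across, 4 mm high, on top of the blue cold plate; fixed; origin at the centre of its underside; leave alone
- place_black: flat round black place, 62 mm across, 4 mm high, on top of the blue cold plate; fixed; origin at the centre of its underside; leave alone
- tray: fixed flat grey board 200 x 200 x 8 mm under the four jars (jars about 100 mm apart); origin at the centre of its underside, z up
- cold_plate: fixed low blue box (a bench cooler) 120 x 270 x 50 mm (its x, y, z) carrying the three places in a row along its y, 85 mm apart; origin at the centre of its underside
- logger: fixed grey box 75 x 100 x 45 mm (its x, y, z) with a green push button and a small black screen on top; origin at the centre of its underside
- log_button (a joint): travel of the green push button: 0 up, 0.006 m fully down; it is pressed straight down, takes about 5 N at full travel and springs back
- log_button_top (a point): centre of the top face of the green button (28 mm across), when up 67 mm above the bench
- beaker: loose open glass beaker, 68 mm across, 85 mm tall, standing left of the tray; leave alone; origin at the centre of its underside
Things that resemble listed ones, but are neither listed nor needed, are in the scene too. Leave any pink, purple or turquoise look-alike of the logger alone.

How it is judged:
On the way, in this order (a step that is already met when the one before it is completed fails the run):
1. the downward tool dwells just above the red cap: TCP within 25 mm sideways and 18 to 80 mm above it, for 1.5 s (horizontal distance between the grasp point and jar_red_cap below 0.025 m and z of the grasp point in the frame of jar_red_cap between 0.018 and 0.08 m and angle between the grasp point's own z axis and vertical above 2.5 rad), for 1.5 s.
2. then the same just above the yellow place, for 1.5 s (horizontal distance between the grasp point and place_yellow_top below 0.025 m and z of the grasp point in the frame of place_yellow_top between 0.018 and 0.08 m and angle between the grasp point's own z axis and vertical above 2.5 rad), for 1.5 s.
3. then the green button is pressed down at least 4.5 mm by the fingers (value of joint log_button above 0.0045 m and contact force between the fingers and logger above 0.5 N), for 0.05 s.
At the end, for the whole second after the job is handed in: the button has sprung back (under 1.5 mm), and every jar and the beaker is within 8 mm of where it began, the jars upright and at rest (value of joint log_button below 0.0015 m and distance of each of jar_red, jar_white, jar_blue, jar_black, beaker from where it was at the start of the episode below 0.008 m and angle between each of jar_red, jar_white, jar_blue, jar_black's own z axis and vertical below 0.1 rad and linear speed of each of jar_red, jar_white, jar_blue, jar_black below 0.02 m/s); the robot touches nothing.
It fails at once if the robot touches a jar or the beaker (over 0.3 N) (contact force between any of the fingers, the arm and jar_red above 0.3 N or contact force between any of the fingers, the arm and jar_white above 0.3 N or contact force between any of the fingers, the arm and jar_blue above 0.3 N or contact force between any of the fingers, the arm and jar_black above 0.3 N or contact force between any of the fingers, the arm and beaker above 0.3 N).
It fails at once if the robot touches the cold plate, its places or the tray (over 0.3 N) (contact force between any of the fingers, the arm and place_yellow above 0.3 N or contact force between any of the fingers, the arm and place_white above 0.3 N or contact force between any of the fingers, the arm and place_black above 0.3 N or contact force between any of the fingers, the arm and tray above 0.3 N or contact force between any of the fingers, the arm and cold_plate above 0.3 N or contact force between any of the fingers, the arm and hotplate above 0.3 N or contact force between any of the fingers, the arm and centrifuge above 0.3 N or contact force between any of the fingers, the arm and tube_rack above 0.3 N).
It fails at once if a jar or the beaker is lifted or shifted by more than 8 mm (distance of any of jar_red, jar_white, jar_blue, jar_black, beaker from where it was at the start of the episode above 0.008 m).
It fails at once if the TCP comes within 20 mm sideways and 55 mm above the top of another jar or place ((horizontal distance between the grasp point and jar_white_cap below 0.02 m and z of the grasp point in the frame of jar_white_cap below 0.055 m) or (horizontal distance between the grasp point and jar_blue_cap below 0.02 m and z of the grasp point in the frame of jar_blue_cap below 0.055 m) or (horizontal distance between the grasp point and jar_black_cap below 0.02 m and z of the grasp point in the frame of jar_black_cap below 0.055 m) or (horizontal distance between the grasp point and place_white below 0.02 m and z of the grasp point in the frame of place_white below 0.055 m) or (horizontal distance between the grasp point and place_black below 0.02 m and z of the grasp point in the frame of place_black below 0.055 m)).
It also fails if it takes over 48 s, if anything falls off the work surface, if the arm or the gripper's body presses on something with over 40 N, if the wrist force passes 120 N, or if a joint passes its speed limit or range.

ROBOT

A 6-joint arm with a two-finger parallel gripper is mounted at the origin on the work surface. World frame = base frame: x ahead of the robot, y to its left, z up, the work surface at z = 0. Lengths are in m, angles in rad, forces in N, time in s.
With the tool pointing down it reaches from about 0.25 to 0.725 m from the base axis. Payload 4 kg.
Tool frame: the origin (TCP) lies between the finger pads, 19 mm behind the fingertips; this is the grasp point; z points along the fingers, y is the line along which they close (so a half turn about z gives the same grasp; the last joint's range is limited). The gripper opens to 85 mm and grips with 20 to 120 N. Pads are 22 mm wide; open, the fingers measure 114 mm over their backs; the gripper's body (76 mm by 85 mm) begins 54 mm behind the grasp point. The pads swing forward as they close: fully open they stand 13 mm farther back than shut.
Start: joints at [-1.154, 0.241, 0.005, 1.335, 0, 1.571], TCP at [0.202, -0.457, 0.25] pointing down, gripper open.
Joint ranges: [-2.72, 2.72], [-1.05, 1.87], [-1.09, 1.28], [-1.99, 2.15], [-1.42, 1.44], [-3.14, 3.14]. Speed limits (rad/s): [2.79, 2.79, 3.14, 3.14, 3.14, 3.14].

INTERFACE

Orientations are given as a unit quaternion [x, y, z, w].
In Python, from workcell import bot gives the robot as it stands.
- The arm moves only by the tool carry_out, never from a script. Its argument "increments" is one flat list of numbers, 5 for each row, row after row: the finger opening in cm, from 0 to 8.54, then the shift along the tool's x, y, z in cm, then the turn about the tool's z in rad. A call has exactly 5 rows; each row shifts and turns the commanded pose from where the row before left it, along the tool's axes as they then stand; what a row does not reach is not made up. A row lasts 1/8 s, in which the tool goes at most 62.5 mm and 10.7 degrees, less where a joint would pass 70% of its speed; a pose out of reach is approached as far as the arm can. A call with a gripper value outside its range is refused whole. The fingers move at their own pace and stop on an object; the grip force is fixed at half the most. Time passes only in rows, so rows that do not move let the fingers close, or fill a call up. It gives the time, the measured TCP pose, the force, the opening and the grip force at its end, in the units of the state.
- bot.get_obs(): the state, without advancing time (a new reading comes with each control period).
- bot.camera(name): name is "scene" or "top" or "wrist"; returns a dict with "pixels" (480x640x3 uint8, blue, green, red), "range_z" (480x640 float32, m along the optical axis (not along the pixel's ray), 0 where there is no reading), "mtx" (3x3 intrinsics, pixels), "eye" and "attitude" of the camera in the world. Camera axes: x right, y down, z forward; pixel columns grow to the right and rows downward; lengths in m; the calibration is good to about 2 mm. A picture is of the moment at which its call begins.
- bot.job_done(): hands the job in; it is judged then, once.
Trained networks look in a picture, given as the dict that the camera call returned (one of the last four; its "shot" number tells which), for a name from the list of things; names that differ only in an ending like _2 or _b are one class to them, and where a whole thing is asked for, a point or a joint stands for the part that bears it (a point fixed in the world has none). Each returns a list of dicts, best first, with "p" (0 to 1); they miss things now and then, are a little off and sometimes report something else, mostly with a low value. They report only what shows in the picture. A call takes as long as a camera call. They do not tell look-alikes from the thing itself.
- bot.find_in(picture, name): "xyz" ([x, y, z] in m, in the coordinates of the camera as it stood for that picture, good to about 4 mm: the middle of the surface that is visible of it).
- bot.regions_of(picture, name): "mask" (480x640 bool, what is visible of it).
- bot.place_of(picture, name): "xyz" ([x, y, z] in m, in the coordinates of the camera as it stood for that picture, good to about 4 mm: a listed point, or the origin of a listed thing).
The state is a dict: "clock": time; "joint_pos": joint angles; "joint_vel": joint speeds; "tau": joint torques, N m; "eef_pos": TCP position; "tool_rot": TCP orientation; "ft_force": force on the tool from outside, world axes, zero at the start; "ft_torque": the same for the moment, N m; "grip_width": finger opening in m; "grasp_force": force on a finger pad.
Only numpy, scipy, OpenCV 4.12 (cv2) and the standard library are available. Lean on these libraries where they do the work, as an engineer would, in place of code of your own. Each camera call takes 0.05 s, during which the arm holds its last target. There are 200 camera calls.

## Working session

There is one attempt and no reset: what is moved stays moved. The work goes in short steps, Python scripts to look and compute and a tool call to move; the robot and the scene stay as the last step left them, time stands still between calls to the robot, and variables do not carry over. Pictures are saved under pics/ and viewed, at most 10 in all, crops included, and the job is handed in when it is done.

Besides the shell and the picture viewer there is one more tool, called after "Emit:" as name(argument=value, ...), one argument or row to a line, values as JSON. carry_out: Moves the arm, as the interface text tells. Its arguments: {"type":"object","properties":{"increments":{"type":"array","items":{"type":"number"}}},"required":["increments"]}

```bash
mkdir -p pics
cat > h.py <<'E'
import numpy as np, cv2
from scipy.spatial.transform import Rotation as R
from workcell import bot
def att(c):
    a=np.array(c["attitude"],float)
    return a if a.shape==(3,3) else R.from_quat(a).as_matrix()
def w(c,p): return att(c)@np.array(p)+np.array(c["eye"])
def px(c,P):
    q=c["mtx"]@(att(c).T@(np.array(P)-np.array(c["eye"]))); return (q[:2]/q[2]).round().astype(int)
E
python3 - <<'E'
from h import *
o=bot.get_obs(); print(o["clock"],o["eef_pos"],o["tool_rot"],o["grip_width"])
ims=[]
for n in ["top","scene"]:
    c=bot.camera(n); cv2.imwrite(f"pics/{n}.png",c["pixels"])
    print(n,c["eye"],c["attitude"])
    for t in ["jar_red_cap","jar_white_cap","jar_blue_cap","jar_black_cap","place_yellow_top","place_white","place_black","log_button_top","logger","beaker","tray","cold_plate"]:
        for d in bot.place_of(c,t)[:4]:
            P=w(c,d["xyz"]); print(t,round(d["p"],2),P.round(3),px(c,P))
E
```

```text
0.0 [ 0.20218513 -0.45663645  0.24909856] [ 9.78358821e-01  2.06912743e-01 -2.16901081e-04 -1.04311336e-03] 0.08552693438719493
top [0.42172622 0.02401406 1.20011707] [ 0.70641248 -0.70016829  0.07393041 -0.07266405]
jar_red_cap 0.61 [0.492 0.133 0.079] [272 299]
jar_white_cap 0.67 [0.608 0.138 0.08 ] [271 252]
jar_blue_cap 0.96 [0.508 0.238 0.075] [229 292]
jar_blue_cap 0.42 [ 0.544 -0.292  0.05 ] [442 280]
jar_black_cap 0.64 [0.596 0.232 0.075] [233 257]
jar_black_cap 0.44 [ 0.539 -0.203  0.053] [407 282]
place_yellow_top 0.88 [ 0.54  -0.201  0.053] [406 282]
place_white 0.75 [ 0.553 -0.376  0.051] [475 277]
place_black 0.66 [ 0.543 -0.291  0.049] [441 281]
log_button_top 0.62 [0.837 0.038 0.067] [312 167]
log_button_top 0.5 [ 0.687 -0.093  0.066] [363 223]
log_button_top 0.48 [ 0.716 -0.276  0.068] [434 213]
log_button_top 0.42 [ 0.559 -0.031  0.065] [338 273]
logger 0.87 [ 0.841  0.061 -0.002] [304 174]
logger 0.84 [ 0.547 -0.007 -0.002] [328 280]
logger 0.78 [ 0.719 -0.251 -0.002] [418 218]
logger 0.65 [ 0.689 -0.064 -0.   ] [350 228]
beaker 0.96 [ 0.494  0.422 -0.001] [164 299]
[... 614 characters left out ...]
.76 [ 0.547 -0.201  0.054] [194 239]
place_white 0.62 [ 0.551 -0.373  0.049] [109 261]
place_black 0.8 [ 0.545 -0.287  0.058] [152 247]
log_button_top 0.68 [0.841 0.043 0.068] [354 328]
log_button_top 0.66 [ 0.562 -0.03   0.067] [277 222]
log_button_top 0.61 [ 0.688 -0.086  0.069] [264 277]
log_button_top 0.6 [ 0.721 -0.274  0.067] [168 315]
logger 0.97 [ 0.727 -0.252  0.004] [186 332]
logger 0.62 [ 0.552 -0.014 -0.002] [285 238]
logger 0.62 [0.838 0.067 0.004] [364 340]
logger 0.58 [ 0.689 -0.062  0.006] [279 292]
beaker 0.81 [ 0.496  0.42  -0.005] [458 180]
tray 0.96 [ 0.553  0.191 -0.001] [375 218]
tray 0.34 [ 0.544 -0.204  0.054] [193 238]
cold_plate 0.85 [ 0.545 -0.287  0.001] [158 263]
```

View pics/top.png

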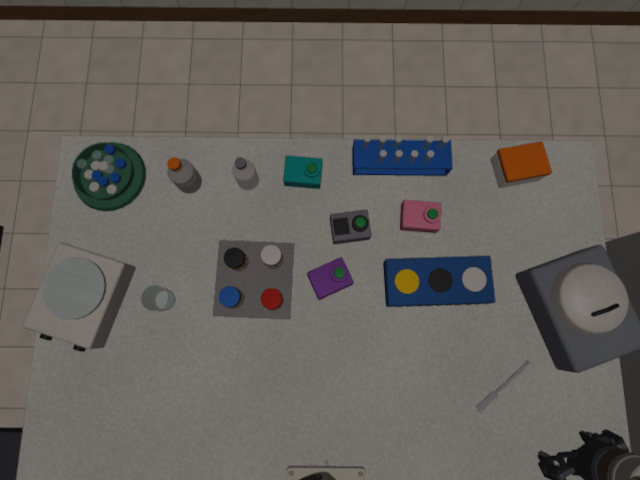

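View pics/scene.png

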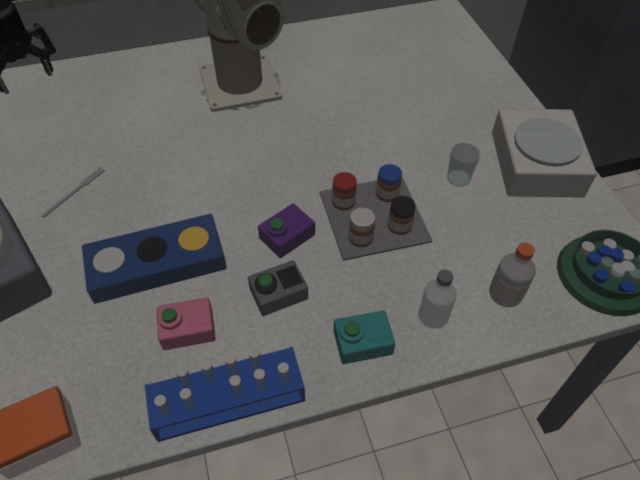

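Seen in the top view: red cap at (272,299), yellow place at (406,282), and four button boxes: purple (330,278), grey (350,226), pink (421,216) and turquoise (303,172). Only the grey box has a black screen, at (342,227), with its button at (360,223). It fits the logger's description. I'll confirm it in one crop.

```bash
python3 -c "
import cv2
a=cv2.imread('pics/top.png')[190:330,200:500]; cv2.imwrite('pics/crop.png',cv2.resize(a,(780,364),interpolation=cv2.INTER_CUBIC))"
```

```text
(no output)
```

View pics/crop.png

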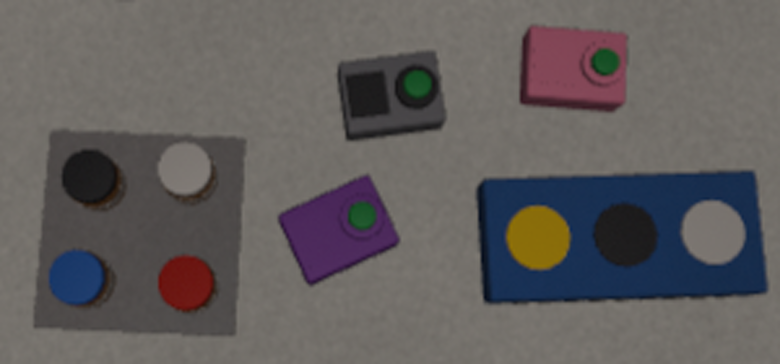

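Emit:
carry_out(
  increments=[0,0,0,0,0.14,0,0,0,0,0.14,0,0,0,0,0.137,0,2,-5,0,0,0,2,-5,0,0],
)

```text
clock: 1.92
eef_pos: [0.2426, -0.3564, 0.2498]
tool_rot: [1.0, -0.001, 0.0, -0.0]
ft_force: [1.4, -0.1, 0.6]
grip_width: 0.0002
grasp_force: 0.0
```

The crop confirms it. The grey box has a black screen at (368,95) and its green button at (417,85). The red jar is at (186,283) and the yellow place at (538,237). I'm moving to a spot above the red cap.

Emit:
carry_out(
  increments=[0,2.5,-4.9,0,0,0,2.5,-4.9,0,0,0,2.5,-4.9,0,0,0,2.5,-4.9,0,0,0,2.5,-4.9,0,0],
)

```text
clock: 2.55
eef_pos: [0.3682, -0.1106, 0.2504]
tool_rot: [1.0, -0.0, 0.001, 0.0]
ft_force: [-0.1, -0.3, 0.2]
grip_width: -0.0
grasp_force: 0.0
```

Emit:
carry_out(
  increments=[0,2.5,-4.9,0,0,0,2.5,-4.9,0,0,0,2.5,-4.9,0,0,0,2.5,-4.9,0,0,0,2.5,-4.9,0,0],
)

```text
clock: 3.18
eef_pos: [0.4935, 0.0637, 0.2526]
tool_rot: [0.998, 0.048, -0.002, -0.029]
ft_force: [0.5, -0.4, -1.4]
grip_width: 0.0001
grasp_force: 0.0
```

Run:
```python
from h import *
c=bot.camera("wrist"); cv2.imwrite("pics/w1.png",c["pixels"])
print(bot.get_obs()["eef_pos"])
for t in ["jar_red_cap"]:
    for d in bot.place_of(c,t)[:2]:
        P=w(c,d["xyz"]); print(t,round(d["p"],2),P.round(3),px(c,P))
    for d in bot.regions_of(c,t)[:1]:
        m=d["mask"]; h,s,v=cv2.split(cv2.cvtColor(c["pixels"],cv2.COLOR_BGR2HSV))
        r=m&((h<8)|(h>172))&(s>120)&(c["range_z"]>0)
        y,x=np.nonzero(r); z=c["range_z"][r]
        P=(np.linalg.inv(c["mtx"])@np.array([x,y,np.ones_like(x)])*z).T@att(c).T+c["eye"]
        T=P[P[:,2]>np.percentile(P[:,2],90)-.005]
        print(d["p"],len(T),T.min(0),T.max(0),(T.min(0)+T.max(0))/2)
```

```text
[0.49658533 0.06597048 0.25253561]
0.69 2988 [0.47119094 0.11307316 0.07359019] [0.5196829  0.16341343 0.07988006] [0.49543692 0.1382433  0.07673513]
```

View pics/w1.png

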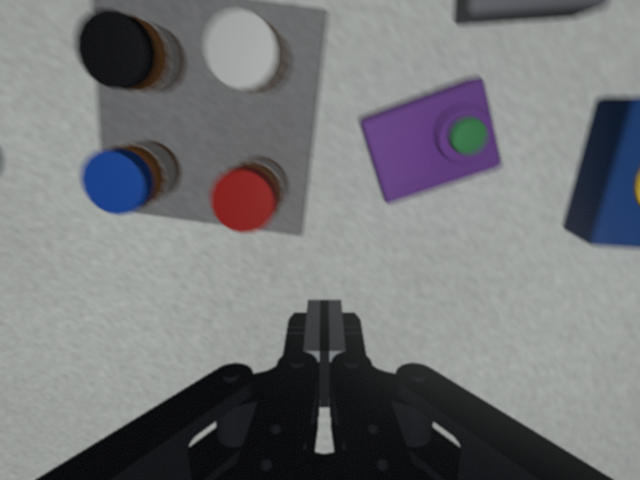

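The wrist view shows the red cap at (245,199), measured at about (0.495, 0.137, 0.078). The arm fell short in y and tilted slightly, so I'm checking the joints.

Run:
```python
from h import *
o=bot.get_obs()
for k in ["clock","joint_pos","joint_vel","eef_pos","tool_rot","tau","ft_force"]: print(k,np.round(o[k],3))
```

```text
clock 3.325
joint_pos [9.500e-02 2.350e-01 3.000e-03 1.339e+00 5.700e-02 3.141e+00]
joint_vel [-0.021 -0.029 -0.042  0.013 -0.01  -0.001]
eef_pos [0.493 0.063 0.252]
tool_rot [ 0.998  0.048 -0.002 -0.028]
tau [  0.508 -36.521  25.938  -0.24    0.279  -0.   ]
ft_force [-0.219 -0.397 -0.207]
```

Joint 6 is at its upper limit, so I'm turning the tool back to free it.

Emit:
carry_out(
  increments=[0,0,0,0,-0.157,0,0,0,0,-0.157,0,0,0,0,-0.157,0,0,0,0,-0.157,0,0,0,0,-0.157],
)

```text
clock: 3.95
eef_pos: [0.4919, 0.0618, 0.2526]
tool_rot: [0.904, 0.427, 0.009, -0.027]
ft_force: [-0.2, 0.9, -0.5]
grip_width: -0.0002
grasp_force: 0.0
```

Emit:
carry_out(
  increments=[0,0,0,0,-0.157,0,0,0,0,-0.157,0,0,0,0,-0.157,0,0,0,0,-0.157,0,0,0,0,-0.157],
)

```text
clock: 4.58
eef_pos: [0.4919, 0.0618, 0.2527]
tool_rot: [0.671, 0.74, 0.019, -0.021]
ft_force: [-0.9, 0.6, -0.3]
grip_width: 0.0001
grasp_force: 0.0
```

Run:
```python
from h import *
o=bot.get_obs()
for k in ["clock","joint_pos","eef_pos","tool_rot"]: print(k,np.round(o[k],3))
print(R.from_quat(o["tool_rot"]).as_matrix().round(3))
```

```text
clock 4.575
joint_pos [ 9.200e-02  2.320e-01 -1.000e-03  1.340e+00  5.700e-02  1.565e+00]
eef_pos [0.492 0.062 0.253]
tool_rot [ 0.671  0.74   0.019 -0.021]
[[-0.097  0.995 -0.007]
 [ 0.994  0.098  0.056]
 [ 0.057 -0.001 -0.998]]
```

Emit:
carry_out(
  increments=[0,3.3,0.5,0,0,0,3.3,0.5,0,0,0,0,0,3,0,0,0,0,3,0,0,0,0,3,0],
)

```text
clock: 5.2
eef_pos: [0.4953, 0.1336, 0.1659]
tool_rot: [0.673, 0.739, 0.019, -0.021]
ft_force: [0.4, -0.1, -0.2]
grip_width: 0.0002
grasp_force: 0.0
```

Run:
```python
from h import *
c=bot.camera("wrist"); cv2.imwrite("pics/w2.png",c["pixels"])
o=bot.get_obs(); M=R.from_quat(o["tool_rot"]).as_matrix(); print(o["eef_pos"],px(c,[.495,.137,.078]))
print("shift cm",100*M.T@(np.array([.495,.137,.119])-o["eef_pos"]))
```

```text
[0.49270043 0.13302768 0.16165324] [324 261]
shift cm [0.13630448 0.30141742 4.27717587]
```

View pics/w2.png

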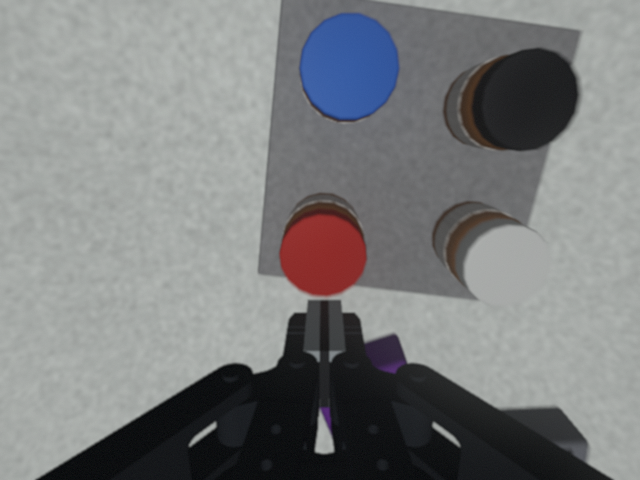

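The wrist view shows the red cap at (323,253), straight ahead of the fingertips. I'm descending to point and dwell.

Emit:
carry_out(
  increments=[0,0.3,0.2,2.1,0,0,0,0,2.1,0,0,0,0,0,0,0,0,0,0,0,0,0,0,0,0],
)

```text
clock: 5.88
eef_pos: [0.4983, 0.1398, 0.1261]
tool_rot: [0.673, 0.739, 0.02, -0.021]
ft_force: [-0.2, -0.6, 0.6]
grip_width: 0.0001
grasp_force: 0.0
```

Emit:
carry_out(
  increments=[0,0,0,0,0,0,0,0,0,0,0,0,0,0,0,0,0,0,0,0,0,0,0,0,0],
)

```text
clock: 6.5
eef_pos: [0.4974, 0.1398, 0.1247]
tool_rot: [0.673, 0.739, 0.019, -0.021]
ft_force: [0.0, -0.8, -0.8]
grip_width: -0.0002
grasp_force: 0.0
```

Emit:
carry_out(
  increments=[0,0,0,0,0,0,0,0,0,0,0,0,0,0,0,0,0,0,0,0,0,0,0,0,0],
)

```text
clock: 7.12
eef_pos: [0.4975, 0.1398, 0.1247]
tool_rot: [0.673, 0.739, 0.019, -0.021]
ft_force: [0.1, -0.2, -0.8]
grip_width: 0.0001
grasp_force: 0.0
```

Emit:
carry_out(
  increments=[0,0,0,0,0,0,0,0,0,0,0,0,0,0,0,0,0,0,0,0,0,0,0,0,0],
)

```text
clock: 7.75
eef_pos: [0.4975, 0.1398, 0.1247]
tool_rot: [0.673, 0.739, 0.019, -0.021]
ft_force: [-0.5, -0.7, -0.6]
grip_width: 0.0002
grasp_force: 0.0
```

Run:
```python
from h import *
o=bot.get_obs(); M=R.from_quat(o["tool_rot"]).as_matrix(); print(o["clock"],o["eef_pos"])
print(M.round(3))
A=o["eef_pos"]+M@[0,0,-.09]; print(A,"shift cm",100*M.T@(np.array([.543,-.201,.20])-A))
```

```text
7.75 [0.49745494 0.13980029 0.12471269]
[[-0.093  0.996 -0.006]
 [ 0.994  0.094  0.057]
 [ 0.057 -0.001 -0.998]]
[0.49802036 0.13469004 0.21456572] shift cm [-33.87057898   1.33592137  -0.48013066]
```

The red dwell is done (2 s, 47 mm above the cap). I'm going up and across to the yellow place.

Emit:
carry_out(
  increments=[0,0,0,-3,0,0,0,0,-3,0,0,0,0,-3,0,0,-4.2,0.2,0,0,0,-4.2,0.2,0,0],
)

```text
clock: 8.38
eef_pos: [0.5103, 0.0511, 0.2105]
tool_rot: [0.672, 0.74, 0.02, -0.021]
ft_force: [-0.1, -0.5, -0.2]
grip_width: 0.0002
grasp_force: 0.0
```

Emit:
carry_out(
  increments=[0,-4.2,0.2,0,0,0,-4.2,0.1,0,0,0,-4.2,0.2,0,0,0,-4.2,0.2,0,0,0,-4.2,0.2,0,0],
)

```text
clock: 9.0
eef_pos: [0.5385, -0.1577, 0.1977]
tool_rot: [0.673, 0.739, 0.019, -0.021]
ft_force: [0.9, -0.8, -0.0]
grip_width: -0.0001
grasp_force: 0.0
```

Emit:
carry_out(
  increments=[0,-4.2,0.1,0,0,0,0,0,2,0,0,0,0,2,0,0,0,0,0,0,0,0,0,0,0],
)

```text
clock: 9.62
eef_pos: [0.5435, -0.1957, 0.1561]
tool_rot: [0.673, 0.739, 0.019, -0.021]
ft_force: [0.2, -0.3, 0.6]
grip_width: 0.0
grasp_force: 0.0
```

Run:
```python
from h import *
c=bot.camera("wrist"); cv2.imwrite("pics/w3.png",c["pixels"])
o=bot.get_obs(); M=R.from_quat(o["tool_rot"]).as_matrix(); print(o["clock"],o["eef_pos"],px(c,[.543,-.201,.054]),px(c,[.688,-.09,.067]))
print("shift cm",100*M.T@(np.array([.543,-.201,.095])-o["eef_pos"]))
h,s,v=cv2.split(cv2.cvtColor(c["pixels"],cv2.COLOR_BGR2HSV))
m=(h>18)&(h<35)&(s>120)&(c["range_z"]>0); y,x=np.nonzero(m)
P=(np.linalg.inv(c["mtx"])@np.array([x,y,np.ones_like(x)])*c["range_z"][m]).T@att(c).T+c["eye"]
print(m.sum(),P.min(0),P.max(0),np.median(P,0))
```

```text
9.675 [ 0.54375939 -0.19578156  0.15648243] [323 266] [620 100]
shift cm [-0.85821508 -0.12865807  6.10949203]
6853 [ 0.5113144  -0.22947232  0.04857099] [ 0.57206018 -0.16939254  0.14747834] [ 0.54102421 -0.19759331  0.05351168]
```

View pics/w3.png

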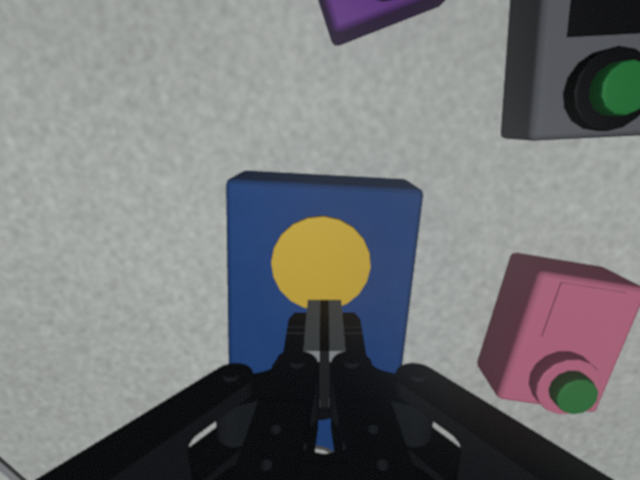

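The wrist view shows the yellow place at (321,262), measured at (0.542, −0.199, 0.054). I'm descending to dwell there.

Emit:
carry_out(
  increments=[0,-0.6,0,3,0,0,0,0,3,0,0,0,0,0,0,0,0,0,0,0,0,0,0,0,0],
)

```text
clock: 10.3
eef_pos: [0.5446, -0.1987, 0.0971]
tool_rot: [0.673, 0.739, 0.02, -0.02]
ft_force: [0.8, -0.6, 0.2]
grip_width: 0.0
grasp_force: 0.0
```

Emit:
carry_out(
  increments=[0,0,0,0,0,0,0,0,0,0,0,0,0,0,0,0,0,0,0,0,0,0,0,0,0],
)

```text
clock: 10.92
eef_pos: [0.5432, -0.1983, 0.0951]
tool_rot: [0.673, 0.739, 0.019, -0.022]
ft_force: [0.4, 0.2, 0.7]
grip_width: -0.0001
grasp_force: 0.0
```

Emit:
carry_out(
  increments=[0,0,0,0,0,0,0,0,0,0,0,0,0,0,0,0,0,0,0,0,0,0,0,0,0],
)

```text
clock: 11.55
eef_pos: [0.5433, -0.1983, 0.0952]
tool_rot: [0.673, 0.739, 0.019, -0.021]
ft_force: [-0.3, 0.6, -0.4]
grip_width: -0.0
grasp_force: 0.0
```

Emit:
carry_out(
  increments=[0,0,0,0,0,0,0,0,0,0,0,0,0,0,0,0,0,0,0,0,0,0,0,0,0],
)

```text
clock: 12.18
eef_pos: [0.5433, -0.1983, 0.0952]
tool_rot: [0.673, 0.739, 0.019, -0.021]
ft_force: [0.2, 0.6, 0.2]
grip_width: -0.0002
grasp_force: 0.0
```

Run:
```python
from h import *
o=bot.get_obs(); M=R.from_quat(o["tool_rot"]).as_matrix(); print(o["clock"],o["eef_pos"])
A=o["eef_pos"]+M@[0,0,-.08]; print(A,"shift cm",100*M.T@(np.array([.675,-.12,.17])-A))
```

```text
12.175 [ 0.54329817 -0.19828696  0.09516855]
[ 0.54379914 -0.20283001  0.17503788] shift cm [ 6.97880981 13.8383737   0.89118214]
```

The yellow dwell is done. I'm going up and across to near the logger button.

Emit:
carry_out(
  increments=[0,0,0,-4,0,0,0,0,-4,0,0,2.3,4.6,0,0,0,2.3,4.6,0,0,0,2.3,4.6,0,0],
)

```text
clock: 12.8
eef_pos: [0.676, -0.1208, 0.1793]
tool_rot: [0.673, 0.739, 0.019, -0.021]
ft_force: [1.1, -0.6, 0.7]
grip_width: -0.0001
grasp_force: 0.0
```

Run:
```python
from h import *
for i in range(3): c=bot.camera("wrist")
cv2.imwrite("pics/w4.png",c["pixels"])
o=bot.get_obs(); M=R.from_quat(o["tool_rot"]).as_matrix(); print(o["clock"],o["eef_pos"],M.round(3))
for d in bot.place_of(c,"log_button_top")[:3]:
    P=w(c,d["xyz"]); print(round(d["p"],2),P.round(3),px(c,P))
h,s,v=cv2.split(cv2.cvtColor(c["pixels"],cv2.COLOR_BGR2HSV))
m=((h>50)&(h<80)&(s>120)).astype(np.uint8); n,l,st,ce=cv2.connectedComponentsWithStats(m)
for i in range(1,n):
    if st[i,4]<300: continue
    k=(l==i)&(c["range_z"]>0); y,x=np.nonzero(k)
    P=(np.linalg.inv(c["mtx"])@np.array([x,y,np.ones_like(x)])*c["range_z"][k]).T@att(c).T+c["eye"]
    P=P[P[:,2]>np.median(P[:,2])-.003]
    print(ce[i],st[i],P.min(0),P.max(0),np.median(P,0))
```

```text
12.95 [ 0.67611507 -0.11924261  0.17732797] [[-0.097  0.995 -0.007]
 [ 0.994  0.097  0.057]
 [ 0.057 -0.002 -0.998]]
0.71 [ 0.69  -0.084  0.064] [349 204]
0.56 [ 0.557 -0.023  0.067] [126  74]
[625.41852286  14.16060961] [610   0  30  32 853] [0.82155584 0.02936985 0.06206345] [0.83767794 0.04224747 0.06883165] [0.82913013 0.0360171  0.06580625]
[135.37487073  88.12099276] [ 111   64   51   49 1934] [ 0.54730667 -0.04259772  0.06345435] [ 0.57380048 -0.0166889   0.0686785 ] [ 0.56118139 -0.02936215  0.06649728]
[348.8        203.26494465] [ 329  183   41   42 1355] [ 0.67751431 -0.09660398  0.06371379] [ 0.70261527 -0.07072764  0.06849092] [ 0.68989995 -0.08326902  0.06641909]
```

View pics/w4.png

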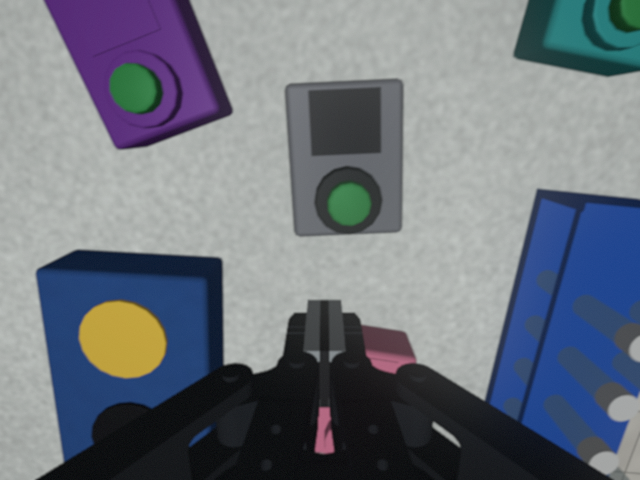

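The wrist view shows the grey logger with its screen at (345,120) and the button at (349,203), measured at (0.690, −0.084, 0.067). I'm stopping about 1 cm above the button before pressing.

Emit:
carry_out(
  increments=[0,2.8,1.7,0,0,0,0,0,4,0,0,0,0,3,0,0,0,0,1.2,0,0,0,0,0,0],
)

```text
clock: 13.62
eef_pos: [0.6875, -0.088, 0.0983]
tool_rot: [0.673, 0.739, 0.018, -0.022]
ft_force: [0.6, -0.5, 1.1]
grip_width: -0.0002
grasp_force: 0.0
```

Emit:
carry_out(
  increments=[0,0,0,0.4,0,0,0,0,0.4,0,0,0,0,0.3,0,0,0,0,0,0,0,0,0,0,0],
)

```text
clock: 14.25
eef_pos: [0.6886, -0.0866, 0.0877]
tool_rot: [0.673, 0.739, 0.019, -0.021]
ft_force: [-0.4, 0.7, -0.0]
grip_width: -0.0
grasp_force: 0.0
```

Tip is at about 0.069, just above the button. Pressing in small steps now.

Emit:
carry_out(
  increments=[0,0,0,0.2,0,0,0,0,0.2,0,0,0,0,0.2,0,0,0,0,0,0,0,0,0,0,0],
)

```text
clock: 14.88
eef_pos: [0.6888, -0.0865, 0.0821]
tool_rot: [0.673, 0.739, 0.019, -0.021]
ft_force: [0.1, -1.4, 3.4]
grip_width: 0.0
grasp_force: 1.8
```

Emit:
carry_out(
  increments=[0,0,0,0.2,0,0,0,0,0.1,0,0,0,0,0,0,0,0,0,0,0,0,0,0,0,0],
)

```text
clock: 15.5
eef_pos: [0.6888, -0.0865, 0.08]
tool_rot: [0.673, 0.739, 0.019, -0.021]
ft_force: [-1.5, -1.4, 8.7]
grip_width: 0.0
grasp_force: 4.2
```

8.7 N is above the 5 N full-travel force, so the button is at its stop. I'm pressing 1 mm more to be sure, then withdrawing.

Emit:
carry_out(
  increments=[0,0,0,0.1,0,0,0,0,0,0,0,0,0,0,0,0,0,0,0,0,0,0,0,0,0],
)

```text
clock: 16.12
eef_pos: [0.6888, -0.0865, 0.0799]
tool_rot: [0.673, 0.739, 0.019, -0.02]
ft_force: [-2.1, -1.6, 11.4]
grip_width: -0.0001
grasp_force: 5.8
```

Emit:
carry_out(
  increments=[0,0,0,-1,0,0,0,0,-3,0,0,0,0,-4,0,0,0,0,-4,0,0,0,0,0,0],
)

```text
clock: 16.75
eef_pos: [0.6909, -0.0929, 0.2013]
tool_rot: [0.673, 0.739, 0.021, -0.019]
ft_force: [0.8, 0.5, -0.7]
grip_width: 0.0002
grasp_force: 0.0
```

Emit:
carry_out(
  increments=[0,0,0,0,0,0,0,0,0,0,0,0,0,0,0,0,0,0,0,0,0,0,0,0,0],
)

```text
clock: 17.38
eef_pos: [0.6891, -0.0928, 0.1972]
tool_rot: [0.673, 0.739, 0.019, -0.022]
ft_force: [0.7, 0.0, -0.0]
grip_width: 0.0001
grasp_force: 0.0
```

Run:
```python
from h import *
o=bot.get_obs(); print(o["clock"],o["eef_pos"],np.abs(o["joint_vel"]).max())
print(bot.job_done())
```

```text
17.375 [ 0.68908452 -0.09280419  0.19715253] 0.0034293682468444064
the job is handed in; nothing more can be done
None
```

I handed the job in at 17.4 s, with no verdict returned: I pointed about 2 s each at the red cap (fingertips nearer 3 cm above it than 2) and the yellow place, pressed the grey logger's button to its stop (11 N) and withdrew; I did not re-check the button's spring-back by camera.

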